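# Snap a fused glass tile into its suncatcher frame with the closing pliers

## Robot

A 6-joint arm with a two-finger parallel gripper is mounted at the origin on the work surface. World frame = base frame: x ahead of the robot, y to its left, z up, the work surface at z = 0. Lengths are in m, angles in degrees, forces in N, time in s.
With the tool pointing down it reaches from about 0.375 to 0.9 m from the base axis. Payload 3.1 kg.
Tool frame: the origin (TCP) lies on the centre line of the jaws, within the pads' length; the fingertips stand finger_overhang ahead of it and the grasp point (between the pads) lies 5 mm behind it (finger_overhang is the distance from the TCP to the fingertips, in m); z points along the fingers, y is the line along which they close (so a half turn about z gives the same grasp; the last joint's range is limited). The gripper opens to 87 mm and grips with 3 to 60 N. Pads are 19 mm wide; open, the fingers measure 117 mm over their backs; the gripper's body (75 mm by 190 mm) begins 51 mm behind the grasp point.
Start: joints at [65.117, 30.224, 82.088, -0, 67.689, -10.227], TCP at [0.158, 0.605, 0.237] pointing down, gripper open.
Joint ranges: [-176.69, 176.69], [-43.24, 126.21], [12.49, 139.97], [-82, 262], [0, 151.66], [-163.58, 163.58]. Speed limits (degrees/s): [159.86, 159.86, 180, 180, 180, 180].

## Interface

Orientations are given as a 3x3 rotation matrix whose columns are the frame's x, y, z axes.
In Python, from rig import read_state, capture, calibration, hand_in, finger_overhang gives the robot as it stands.
- The arm moves only by the tool send_rows, never from a script. Its argument "plan" is a list of rows, each a list of 5 numbers: the closure in counts, from 0 (fully open) to 255 (shut), then the shift along the tool's x, y, z in m, then the turn about the tool's z in rad. A call has 1 to 20 rows; each row shifts and turns the commanded pose from where the row before left it, along the tool's axes as they then stand; what a row does not reach is not made up. A row lasts 1/12 s, in which the tool goes at most 41.7 mm and 7.16 degrees, less where a joint would pass 70% of its speed; a pose out of reach is approached as far as the arm can. A call is refused whole if a number of a shift passes 0.0417 or a number of a turn 0.125, either way. A call with a gripper value outside its range is refused whole. The fingers move at their own pace and stop on an object; the grip force is fixed at half the most. Time passes only in rows, so rows that do not move let the fingers close. It gives the time, the measured TCP pose, the force, the opening and the grip force at its end, in the units of the state.
- read_state(): the state, without advancing time (a new reading comes with each control period).
- capture(name): name is "side" or "top" or "wrist"; returns (picture, depth): 420x560x3 uint8, blue, green, red; 420x560 float32, m along the optical axis (not along the pixel's ray), 0 where there is no reading.
- calibration(name): a dict with "fx", "fy", "cx", "cy" (pixels), "xyz" and "rotation" of the camera in the world. Camera axes: x right, y down, z forward; pixel columns grow to the right and rows downward; lengths in m; the calibration is good to about 2 mm. A picture is of the moment at which its call begins: read the wrist's pose just before it. calibration takes no time and is no camera call; for the wrist camera it gives the pose at the moment of the call.
- hand_in(): hands the job in; it is judged then, once.
The state is a dict: "time_s": time; "joint_positions": joint angles; "qvel": joint speeds; "tau": joint torques, N m; "position": TCP position; "tcp_rot": TCP orientation; "force": force on the tool from outside, world axes, zero at the start; "moment": the same for the moment, N m; "opening": opening from 0.0 (shut) to 1.0 (fully open); "grasp_force": force on a finger pad.
Only numpy, scipy, OpenCV 4.12 (cv2) and the standard library are available. Lean on these libraries where they do the work, as an engineer would, in place of code of your own. Each camera call takes 0.05 s, during which the arm holds its last target. There are 200 camera calls.

## Task

Take the suncatcher whose glass still stands proud of its frame from the rack by its hanging lug and stand it on the rest between the jaws of the bench-mounted closing pliers. Then take the two handles near their ends and squeeze them slowly together until the resistance peaks and gives as the glass snaps home, and stop there: the glass cracks if the handles are squeezed with over 25 N, or on beyond 11 N once it is home. Let the handles spring open and leave the suncatcher standing on the rest and everything else on the bench where it is.

Things in the scene. Friction and masses are not known exactly. Their poses are not given: they have to be found in the camera images.
- pliers: Steel closing pliers fixed flat on a bench stand. Two crossing levers swing level, 70 mm up. Origin on the table under the pivot; x points to the jaws, handles run 140 mm to -x, z up. Each jaw has a white domed nylon die 55 mm ahead of the pivot, on a stud set up to 1.5 mm in or out; about 28 mm apart when open, 17 and 12 mm on proud and seated glass. Jaws, dies and pivot bolt top out 86 mm up.
- rest (a point): Centre of the top of the aluminium rest between the open jaws, 40 mm above the table, 55 mm ahead of the pivot; axes as the pliers. The work stands upright on it, width along x, thickness along y, centred between the dies, glass to either side. Lips around it leave a pocket 66 mm along x (end lips 11 mm high) and 28 mm along y (side lips 5 mm high).
- handle_left (a joint): Angle of the +y handle, rad: 0 sprung open, about 0.10 when the dies meet proud glass, 0.145 when they just touch seated glass (+-0.03, as the dies are set), stop at 0.21; rubber cushions let the dies give up to 3 mm. A return spring (about 2 N at the grip) opens it when let go. The handles swing independently, so the pair may drift a little sideways.
- handle_right (a joint): The same for the handle on the -y side.
- handle_left_grip (a point): Middle of the black dipped grip of the +y handle, where it is best squeezed: 110 mm behind the pivot, 30 mm from the end, 70 mm above the table. A bar 9 mm thick (y), 16 mm high, 85 mm long. Over their outsides the two measure about 64 mm here when open, 42 (+-6) mm when the dies meet proud glass, and give way somewhere from 36 to 21 mm; squeezed nearer the pivot they take more force.
- handle_right_grip (a point): The same point of the -y handle.
- suncatcher: Upright square aluminium frame 60 mm wide (x), 12 thick (y), 60 high, with a hanging lug on the middle of its top edge, 16 wide (x), 10 thick (y), 18 high (78 mm in all); about 0.25 kg. Origin at the centre of its underside, z up; glass in its -y face. It starts in one of the rack's three slots, the only piece there with a lug; its two neighbours are at most 50 mm high.
- glass (a joint): How far the 45 mm square glass tile is pressed into the frame, m: 0 = 5 mm proud of the frame's -y face, 0.005 = home, flush. Snap lips, tighter in some than others, resist: the force on each handle at its grip point climbs 0.6 to 1.1 N per mm of closing to a peak of 7 to 15 N, then falls by 3 to 7 N within 1 to 3 mm as the glass jumps home. Over 11 N when home, or ever over 25 N, cracks it.
- glass_face (a point): Middle of the glass tile's outer face, 30 mm above the frame's underside; axes as the suncatcher.
- rack: Low beech rack, 110 by 170 mm and 20 mm high, fixed. Origin on the table under its centre; three slots run along its x at y = -60, 0 and 60 mm, 16 mm wide, 6 mm deep, floor 14 mm above the table.
- slab: Bystander in the rack: bare glass slab 70 x 10 x 48 mm, upright.
- empty_frame: Bystander in the rack: empty aluminium frame 56 x 12 x 50 mm, upright, no lug.
- jar_a: Bystander: lidded glass jar, 52 mm across, 70 mm high.
- jar_b: Bystander: amber jar of the same size.
- dish: Bystander: shallow glass bowl 116 mm across, 30 mm high.
- brush: Bystander: brush 170 mm long, lying.
- swatch: Bystander: glass swatch strip 150 x 38 x 7 mm, lying.
- cutter: Bystander: glass scorer with a round handle, 150 mm long, lying.
Things that resemble listed ones, but are neither listed nor needed, are in the scene too. What is shaped like the suncatcher but purple is not meant.

How it is judged (in metres and radians):
On the way, in this order (a step that is already met when the one before it is completed fails the run):
1. the suncatcher stands on the rest between the jaws, let go, its glass still proud (z of suncatcher in the frame of rest between -0.004 and 0.006 m and horizontal distance between suncatcher and rest below 0.012 m and angle between suncatcher's own z axis and vertical below 0.25 rad and angle between the y axis of suncatcher and the y axis of pliers, either way round below 0.2 rad and value of joint glass below 0.002 m and contact force between the fingers and suncatcher below 0.1 N), for 0.2 s.
2. the handles have been squeezed shut on it and the glass has snapped home (z of suncatcher in the frame of rest between -0.004 and 0.006 m and horizontal distance between suncatcher and rest below 0.016 m and angle between suncatcher's own z axis and vertical below 0.25 rad and angle between the y axis of suncatcher and the y axis of pliers, either way round below 0.2 rad and value of joint glass above 0.0042 m and value of joint each of handle_left, handle_right above 0.08 rad), for 0.05 s.
At the end, for the whole second after the job is handed in: The suncatcher stands released and at rest on the pliers' rest (origin within 16 mm of the rest's centre in plan, within 6 mm in height, upright within 0.25 rad, square to the jaws within 0.2 rad), its glass home (pressed in more than 4.2 of 5 mm), and both handles have sprung open (under 0.03 rad) (z of suncatcher in the frame of rest between -0.004 and 0.006 m and horizontal distance between suncatcher and rest below 0.016 m and angle between suncatcher's own z axis and vertical below 0.25 rad and angle between the y axis of suncatcher and the y axis of pliers, either way round below 0.2 rad and value of joint glass above 0.0042 m and value of joint each of handle_left, handle_right below 0.03 rad and linear speed of suncatcher below 0.02 m/s); the robot touches nothing.
It fails at once if a handle is squeezed or pushed with more than 25 N (contact force between the fingers and handle_left above 25 N or contact force between the fingers and handle_right above 25 N).
It fails at once if a handle is still squeezed with more than 11 N when the glass is home (value of joint glass above 0.0045 m and (contact force between the fingers and handle_left above 11 N or contact force between the fingers and handle_right above 11 N)).
It fails at once if the suncatcher is tipped over (angle between suncatcher's own z axis and vertical above 0.8 rad).
It fails at once if another thing on the bench is moved by more than 25 mm (distance of any of slab, empty_frame, jar_a, jar_b, dish, brush, swatch, cutter from where it was at the start of the episode above 0.025 m).
It also fails if it takes over 59 s, if anything falls off the work surface, if the arm or the gripper's body presses on something with over 40 N, if the wrist force passes 120 N, or if a joint passes its speed limit or range.

## Working session

There is one attempt and no reset: what is moved stays moved. The work goes in short steps, Python scripts to look and compute and a tool call to move; the robot and the scene stay as the last step left them, time stands still between calls to the robot, and variables do not carry over. Pictures are saved under pics/ and viewed, at most 10 in all, crops included, and the job is handed in when it is done.

Besides the shell and the picture viewer there is one more tool, called after "Call:" by a JSON object that holds its "api" and its "payload". send_rows: Moves the arm, as the interface text tells. Its arguments: {"type":"object","properties":{"plan":{"type":"array","items":{"type":"array","items":{"type":"number"}}}},"required":["plan"]}

```bash
mkdir -p pics; ls
python3 - <<'E'
from rig import *
import cv2,numpy as np
s=read_state();print(s['time_s'],s['position'],np.round(s['tcp_rot'],3).tolist(),s['force'],finger_overhang if not callable(finger_overhang) else finger_overhang())
for n in("top","side"):
    im,d=capture(n);cv2.imwrite(f"pics/{n}0.png",im);np.save(f"pics/{n}0.npy",d)
    c=calibration(n);print(n,{k:np.round(v,3).tolist() for k,v in c.items()})
E
```

```text
pics
0.0 [0.15784362 0.60401756 0.23557663] [[-0.967, 0.253, -0.001], [0.253, 0.967, -0.002], [0.0, -0.002, -1.0]] [ 0.38526354 -0.52305685 -0.84965505] 0.014
top {'fx': 446.491, 'fy': 446.491, 'cx': 273.184, 'cy': 209.392, 'xyz': [0.495, -0.001, 1.053], 'rotation': [[0.015, -0.995, 0.097], [-0.999, -0.011, 0.039], [-0.038, -0.098, -0.995]]}
side {'fx': 391.694, 'fy': 391.694, 'cx': 280.188, 'cy': 214.032, 'xyz': [0.444, 0.765, 0.513], 'rotation': [[-0.983, -0.075, 0.165], [-0.181, 0.48, -0.859], [-0.014, -0.874, -0.485]]}
```

View pics/top0.png

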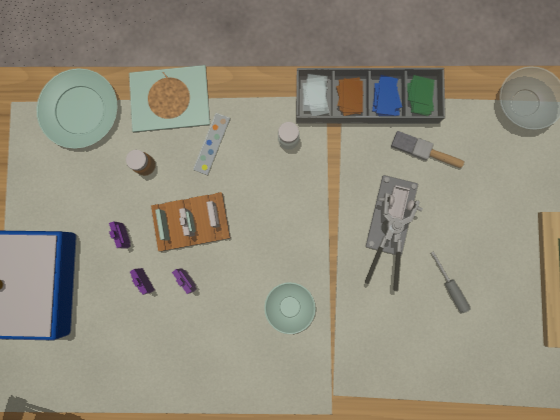

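View pics/side0.png

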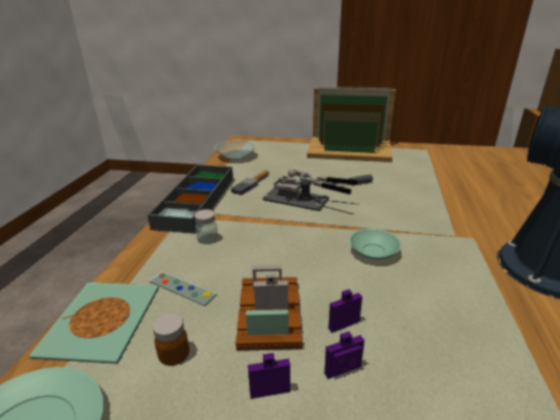

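Top view: rack at (190,222), with a slab at (161,225), the lugged piece at (185,222) and the empty frame at (212,214). Purple decoys are at (119,235), (141,281) and (183,280). The pliers are at (395,220), jaws up and grips at (373,268) and (397,272). I'll enlarge the rack and pliers to confirm, and measure them.

```bash
cat > h.py <<'E'
from rig import *
import cv2,numpy as np
def world(c,u,v,d):
    u,v,d=map(np.asarray,(u,v,d))
    p=np.stack([(u-c['cx'])/c['fx']*d,(v-c['cy'])/c['fy']*d,d],-1)
    return p@np.array(c['rotation']).T+np.array(c['xyz'])
def onplane(c,u,v,z):
    r=np.array([(u-c['cx'])/c['fx'],(v-c['cy'])/c['fy'],1])@np.array(c['rotation']).T
    o=np.array(c['xyz']);return o+r*(z-o[2])/r[2]
def cloud(c,d):
    v,u=np.mgrid[:d.shape[0],:d.shape[1]]
    P=world(c,u,v,d);P[d<=0]=np.nan;return P
def rect(pts):
    (cx,cy),(w,h),a=cv2.minAreaRect((np.asarray(pts)*1000).astype(np.float32))
    if w<h:w,h,a=h,w,a+90
    return np.round([cx,cy,w,h],1),round((a+90)%180-90,1)
E
python3 - <<'E'
from h import *
im=cv2.imread("pics/top0.png");d=np.load("pics/top0.npy");c=calibration("top");P=cloud(c,d)
a=cv2.resize(im[185:255,145:235],None,fx=4.4,fy=4.4,interpolation=3);b=cv2.resize(im[170:295,355:435],None,fx=4.4,fy=4.4,interpolation=3)
H=np.zeros((560,800,3),np.uint8);H[:a.shape[0],:a.shape[1]]=a;H[:b.shape[0],400:400+b.shape[1]]=b
s=cv2.imread("pics/side0.png")[262:350,228:312];s=cv2.resize(s,(235,246));H[312:558,:235]=s
cv2.imwrite("pics/crop0.png",H)
hsv=cv2.cvtColor(im,cv2.COLOR_BGR2HSV)
def rep(n,m):
    print(n,m.sum(),rect(P[m][:,:2]),np.round(np.nanpercentile(P[m][:,2],[5,50,95]),3))
box=lambda r0,r1,c0,c1:(lambda m:(m.__setitem__((slice(r0,r1),slice(c0,c1)),True),m)[1])(np.zeros(d.shape,bool))
Z=P[...,2]
rk=box(190,255,148,235)
rep('rackwood',rk&(Z>.012)&(Z<.03)&(hsv[...,0]<15)&(hsv[...,1]>120))
for lo,hi in((.035,.08),(.066,.085),(.085,.11)):
    m=rk&(Z>lo)&(Z<hi);n,l,st,ce=cv2.connectedComponentsWithStats(m.astype(np.uint8))
    for i in range(1,n):
        if st[i,4]>8:print(lo,ce[i].round(1));rep('  ',l==i)
pl=box(165,300,355,440)
rep('plall',pl&(Z>.004)&(Z<.03))
for lo,hi in((.03,.05),(.055,.1),(.08,.1)):
    m=pl&(Z>lo)&(Z<hi);n,l,st,ce=cv2.connectedComponentsWithStats(m.astype(np.uint8))
    for i in range(1,n):
        if st[i,4]>8:print(lo,ce[i].round(1));rep('  ',l==i)
bl=pl&(hsv[...,2]<50)&(Z>.05)
n,l,st,ce=cv2.connectedComponentsWithStats(bl.astype(np.uint8))
for i in range(1,n):
    if st[i,4]>20:print('grip',ce[i].round(1));rep('  ',l==i);print(onplane(c,*ce[i],.078))
E
```

```text
rackwood 1810 (array([565.9, 233.5, 169. , 108.8]), -78.4) [0.014 0.02  0.024]
0.035 [211.7 213.6]
   157 (array([581.7, 175.5,  56.4,  12.4]), 11.2) [0.048 0.064 0.067]
0.035 [161.4 224.3]
   229 (array([556.2, 291.6,  69. ,  11.6]), 12.8) [0.038 0.061 0.065]
0.035 [187.4 221.9]
   259 (array([562.4, 231. ,  60. ,  18.3]), 12.2) [0.041 0.07  0.077]
0.066 [185.6 221.7]
   169 (array([562.4, 231.3,  59.7,  17.6]), 12.2) [0.067 0.073 0.078]
0.085 [182.6 220.8]
   39 (array([561.5, 233.3,  15.3,  10.5]), 17.1) [0.089 0.093 0.094]
plall 2641 (array([ 550. , -250. ,  314.2,  196.4]), -0.1) [0.004 0.009 0.015]
0.03 [398.7 201.9]
   424 (array([ 613.7, -243.4,   67.2,   34.8]), -13.8) [0.038 0.042 0.047]
0.055 [393.2 234.9]
   1269 (array([ 524.6, -218.9,  201. ,   95.7]), -14.7) [0.069 0.078 0.084]
0.08 [390.8 199.4]
   31 (array([ 615.2, -217.2,   16.3,   13.6]), -79.9) [0.08  0.082 0.084]
0.08 [412.4 205. ]
   32 (array([ 603.3, -265.5,   14.3,   12.9]), -89.1) [0.08  0.082 0.085]
0.08 [396.7 224.9]
   112 (array([ 560.6, -229.3,   33.1,   31.4]), -26.5) [0.08  0.085 0.091]
0.08 [388.9 233.8]
   21 (array([ 541.1, -214.4,   18. ,   10.6]), -19.8) [0.08  0.081 0.082]
0.08 [399.1 260.8]
   10 (array([ 481.3, -234.8,   10.7,    4.6]), 0.0) [0.08  0.081 0.082]
0.08 [396.8 282.7]
   13 (array([ 436.8, -228.9,   19.1,    6.5]), -0.6) [0.08  0.081 0.082]
```

View pics/crop0.png

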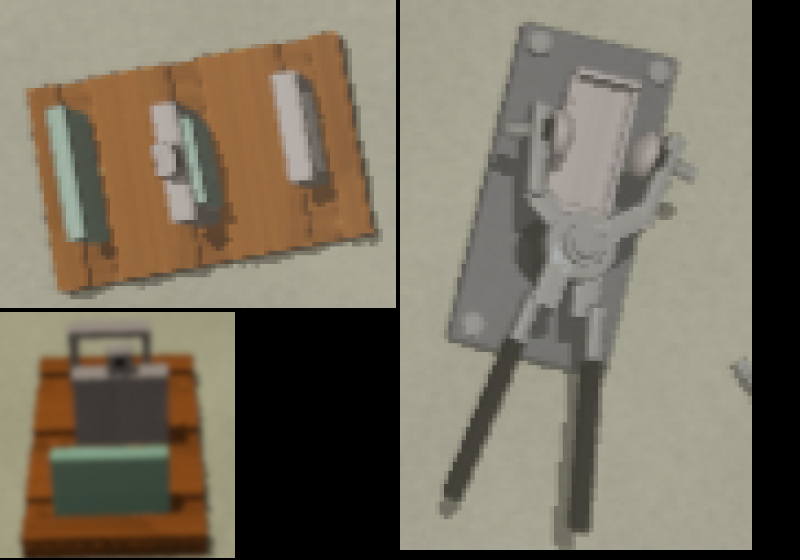

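The crop confirms the choice. The middle-slot piece at crop (170,160), top px (185,221), is the only silver frame with a lug, 60 mm wide with its top at 0.093 m. The green tile stands proud on its world -y side. The left piece is the bare slab and the right piece the empty frame. Pliers: pivot about (0.561,-0.229), rest about (0.614,-0.243), x axis about -14°. Next I move above the lug and look with the wrist camera.

```bash
cat >> h.py <<'E'
def to(x,y,z,yaw,s=None):
    "shift in current tool axes, then turn, to put TCP at x,y,z with tool y at world yaw (deg)"
    s=s or read_state();R=np.array(s['tcp_rot']);dp=np.array([x,y,z])-s['position']
    cur=np.degrees(np.arctan2(R[1,1],R[0,1]));t=-((yaw-cur+90)%180-90)
    l=R.T@dp
    print('tcp',np.round(s['position'],4),'yaw',round(cur,2),'shift',np.round(l,4),'norm',round(np.linalg.norm(l),3),'turn',round(np.radians(t),4))
E
python3 -c "
from h import *
to(.562,.233,.215,102)"
```

```text
tcp [0.1578 0.6041 0.2357] yaw 75.35 shift [-0.4849 -0.2567  0.021 ] norm 0.549 turn -0.4652
```

Call:
{"api": "send_rows", "payload": {"plan": [[0,-0.0323,-0.0171,0.0014,0],[0,-0.0323,-0.0171,0.0014,0],[0,-0.0323,-0.0171,0.0014,0],[0,-0.0323,-0.0171,0.0014,0],[0,-0.0323,-0.0171,0.0014,0],[0,-0.0323,-0.0171,0.0014,0],[0,-0.0323,-0.0171,0.0014,0],[0,-0.0323,-0.0171,0.0014,0],[0,-0.0323,-0.0171,0.0014,0],[0,-0.0323,-0.0171,0.0014,0],[0,-0.0323,-0.0171,0.0014,0],[0,-0.0323,-0.0171,0.0014,0],[0,-0.0323,-0.0171,0.0014,0],[0,-0.0323,-0.0171,0.0014,0],[0,-0.0323,-0.0171,0.0014,0],[0,0,0,0,-0.1163],[0,0,0,0,-0.1163],[0,0,0,0,-0.1163],[0,0,0,0,-0.1163],[0,0,0,0,0]]}}

```text
time_s: 1.77
position: [0.5617, 0.2336, 0.215]
tcp_rot: [[-0.978, -0.209, -0.001], [-0.209, 0.978, -0.0], [0.001, -0.0, -1.0]]
force: [-0.5, 0.3, -0.1]
opening: 1.001
grasp_force: 0.0
```

Run:
```python
from h import *
c=calibration("wrist");im,d=capture("wrist");P=cloud(c,d);cv2.imwrite("pics/w1.png",im);np.save("pics/w1.npy",d)
print({k:np.round(v,3).tolist() for k,v in c.items()});to(.562,.233,.215,102)
Z=P[...,2];near=(abs(P[...,0]-.56)<.06)&(abs(P[...,1]-.235)<.09)
for lo,hi in((.085,.1),(.07,.08)):
    m=near&(Z>lo)&(Z<hi);n,l,st,ce=cv2.connectedComponentsWithStats(m.astype(np.uint8))
    for i in range(1,n):
        if st[i,4]>60:print(lo,st[i,4],ce[i].round(1),rect(P[l==i][:,:2]),np.nanmedian(Z[l==i]).round(4))
```

```text
{'fx': 331.444, 'fy': 331.444, 'cx': 276.47, 'cy': 214.908, 'xyz': [0.493, 0.219, 0.363], 'rotation': [[-0.21, 0.945, 0.25], [0.978, 0.203, 0.054], [0.001, 0.256, -0.967]]}
tcp [0.5616 0.2338 0.2151] yaw 101.85 shift [-0.0002 -0.0008  0.0001] norm 0.001 turn -0.0026
0.085 238 [278.5 214.4] (array([563.3, 235.6,  16.4,   9.4]), 12.2) 0.0916
0.07 596 [277.8 206.9] (array([563.2, 235.3,  59.7,  11.1]), 12.1) 0.0737
```

View pics/w1.png

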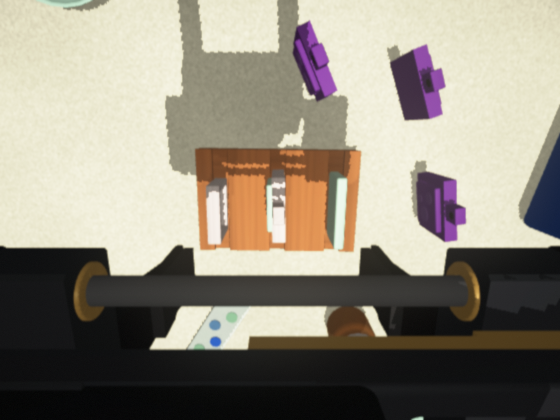

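The wrist view shows the lug at (278,214) between slab (340,210) and empty frame (215,210). It measures 16x9 mm, at (0.563,0.235) with its top at 0.092, as described. I descend and grip.

```bash
python3 -c "
from h import *
to(.5632,.2353,.091,102.2)"
```

```text
tcp [0.5616 0.2338 0.2151] yaw 101.85 shift [-0.002   0.0012  0.1241] norm 0.124 turn -0.0061
```

Call:
{"api": "send_rows", "payload": {"plan": [[0,-0.001,0.0006,0.031,-0.006],[0,-0.001,0.0006,0.031,0],[60,0,0,0.031,0],[120,0,0,0.022,0],[160,0,0,0.009,0],[190,0,0,0,0],[200,0,0,0,0],[210,0,0,0,0],[220,0,0,0,0],[230,0,0,0,0],[255,0,0,0,0],[255,0,0,0,0],[255,0,0,0,0]]}}

```text
time_s: 2.9
position: [0.5638, 0.2355, 0.092]
tcp_rot: [[-0.977, -0.214, 0.001], [-0.214, 0.977, 0.0], [-0.001, 0.0, -1.0]]
force: [-0.3, 0.2, 0.3]
opening: 0.25
grasp_force: 0.0
```

Call:
{"api": "send_rows", "payload": {"plan": [[255,0,0,0,0],[255,0,0,0,0],[255,0,0,0,0],[255,0,0,0,0]]}}

```text
time_s: 3.23
position: [0.5636, 0.2355, 0.0916]
tcp_rot: [[-0.977, -0.214, -0.0], [-0.214, 0.977, 0.0], [0.0, 0.0, -1.0]]
force: [-0.6, 0.3, 1.3]
opening: 0.112
grasp_force: 30.0
```

Grip holds: 9.7 mm opening at 30 N. I lift, then go past the rest, so the wrist camera sees it unobstructed.

```bash
python3 -c "
from h import *
to(.692,-.262,.22,75.6)"
```

```text
tcp [0.5636 0.2355 0.0916] yaw 102.34 shift [-0.0191 -0.5135 -0.1284] norm 0.53 turn 0.4667
```

Call:
{"api": "send_rows", "payload": {"plan": [[255,0,0,-0.008,0],[255,0,0,-0.02,0],[255,0,0,-0.03,0],[255,0,0,-0.03,0],[255,0,0,-0.03,0],[255,0,0,-0.012,0],[255,0,0,0,0]]}}

```text
time_s: 3.82
position: [0.5657, 0.236, 0.2256]
tcp_rot: [[-0.977, -0.214, 0.008], [-0.214, 0.977, 0.002], [-0.008, -0.0, -1.0]]
force: [-0.1, 0.4, -1.7]
opening: 0.108
grasp_force: 30.0
```

Call:
{"api": "send_rows", "payload": {"plan": [[255,-0.0014,-0.0185,0,0],[255,-0.0014,-0.0365,0,0],[255,-0.0014,-0.0365,0,0],[255,-0.0014,-0.0365,0,0],[255,-0.0014,-0.0365,0,0],[255,-0.0014,-0.0365,0,0],[255,-0.0014,-0.0365,0,0],[255,-0.0014,-0.0365,0,0],[255,-0.0014,-0.0365,0,0],[255,-0.0014,-0.0365,0,0],[255,-0.0014,-0.0365,0,0],[255,-0.0014,-0.0365,0,0],[255,-0.0014,-0.0365,0,0],[255,-0.0014,-0.0365,0,0],[255,0,-0.0205,0,0],[255,0,0,0,0.1167],[255,0,0,0,0.1167],[255,0,0,0,0.1167],[255,0,0,0,0.1167],[255,0,0,0,0]]}}

```text
time_s: 5.48
position: [0.6912, -0.2614, 0.2188]
tcp_rot: [[-0.968, 0.251, -0.004], [0.251, 0.968, 0.002], [0.005, 0.001, -1.0]]
force: [0.1, 0.1, -3.2]
opening: 0.114
grasp_force: 30.0
```

Run:
```python
from h import *
c=calibration("wrist");s=read_state();im,d=capture("wrist");P=cloud(c,d);cv2.imwrite("pics/w2.png",im);np.save("pics/w2.npy",d);np.save("pics/w2P.npy",P)
print(s['time_s'],{k:np.round(v,3).tolist() for k,v in c.items()});to(.614,-.243,.22,75.6,s)
Z=P[...,2];near=(abs(P[...,0]-.57)<.17)&(abs(P[...,1]+.235)<.09)
for lo,hi in((.037,.0425),(.0425,.048),(.048,.054),(.06,.095),(.08,.095)):
    m=near&(Z>lo)&(Z<hi);n,l,st,ce=cv2.connectedComponentsWithStats(m.astype(np.uint8))
    for i in range(1,n):
        if st[i,4]>60:print(lo,st[i,4],ce[i].round(1),rect(P[l==i][:,:2]),np.nanmedian(Z[l==i]).round(4))
```

```text
5.4833 {'fx': 331.444, 'fy': 331.444, 'cx': 276.47, 'cy': 214.908, 'xyz': [0.624, -0.244, 0.367], 'rotation': [[0.25, 0.937, 0.245], [0.968, -0.243, -0.062], [0.002, 0.252, -0.968]]}
tcp [ 0.6912 -0.2614  0.2188] yaw 75.46 shift [ 0.0794 -0.0015 -0.0009] norm 0.079 turn -0.0024
0.037 2176 [276.7 115.3] (array([ 613.5, -241.3,   66.2,   27.8]), -13.9) 0.0398
0.0425 232 [260.3 114.2] (array([ 609.6, -256. ,   67. ,    9.8]), -20.7) 0.0448
0.0425 225 [293. 115.] (array([ 617. , -226.3,   66. ,    4.6]), -11.4) 0.0448
0.048 192 [276.5  75.7] (array([ 579.8, -232.6,   33. ,    4.3]), 76.5) 0.0506
0.048 169 [276.9 154.9] (array([ 647.7, -249.1,   33.1,    3.9]), 75.4) 0.0506
0.06 5556 [276.   67.4] (array([ 575.7, -231.1,   98.3,   96.6]), -13.7) 0.0775
0.08 567 [275.8  41.7] (array([ 560.6, -228.3,   19.3,   19.3]), 28.4) 0.0848
0.08 120 [303.9 111.6] (array([ 616.7, -219.2,   14. ,    8.3]), -5.5) 0.0809
0.08 121 [250.6 112.6] (array([ 606.7, -261.4,   12.7,    8.3]), -15.3) 0.081
```

View pics/w2.png

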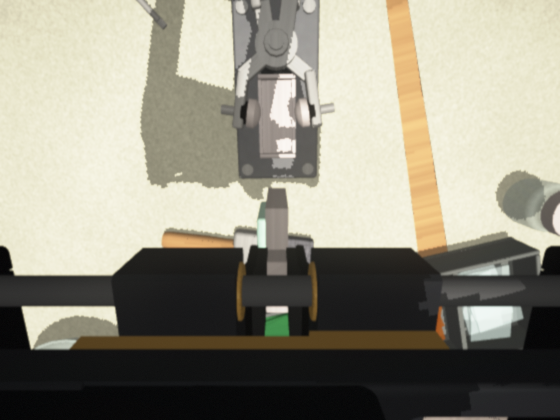

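The wrist view shows the rest pocket at (277,115). It measures 66.2x27.8 mm at z 0.040, centred on (0.6135,-0.2413), yaw about -13.9°, 54.5 mm from the pivot, and all of these match the description. The held frame hangs at (277,225), glass on its left. I check how it hangs, then move over the rest.

Run:
```python
from h import *
P=np.load("pics/w2P.npy");s=read_state();R=np.array(s['tcp_rot']);Q=(P-s['position'])@R
m=(abs(Q[...,0])<.05)&(abs(Q[...,1])<.02)&(P[...,2]>.12)&(P[...,2]<.215);v,u=np.nonzero(m);q=Q[m]
print(len(q),u.min(),u.max(),v.min(),v.max())
for a,b in((0,.03),(.03,.06),(.06,.09)):
    k=q[(q[:,2]>=a)&(q[:,2]<b)]
    if len(k):print(a,len(k),np.percentile(k,[1,50,99],axis=0).round(4).tolist())
to(.614,-.2394,.2188,76.0)
```

```text
2268 249 304 188 311
0 1875 [[-0.0293, -0.0126, 0.0046], [0.0137, -0.0014, 0.0183], [0.0302, 0.0122, 0.0285]]
0.03 288 [[0.0219, -0.0108, 0.0304], [0.03, -0.0022, 0.043], [0.0304, 0.0058, 0.0593]]
0.06 105 [[0.0221, -0.0107, 0.0601], [0.0301, -0.001, 0.0673], [0.0304, 0.0056, 0.0755]]
tcp [ 0.6914 -0.2615  0.2192] yaw 75.72 shift [0.0805 0.0023 0.0007] norm 0.081 turn -0.0048
```

Hanging true: its end is 30.2 mm from the TCP and it is upright. Now over the rest and down.

Call:
{"api": "send_rows", "payload": {"plan": [[255,0.01,0.0003,0,-0.0048],[255,0.02,0.0005,0,0],[255,0.02,0.0005,0,0],[255,0.02,0.0005,0,0],[255,0.0105,0.0005,0,0],[255,0,0,0,0],[255,0,0,0.01,0],[255,0,0,0.015,0],[255,0,0,0.015,0],[255,0,0,0,0],[255,0,0,0,0]]}}

```text
time_s: 6.45
position: [0.6151, -0.2398, 0.1797]
tcp_rot: [[-0.97, 0.243, -0.002], [0.243, 0.97, 0.001], [0.002, 0.001, -1.0]]
force: [0.1, 0.2, -2.0]
opening: 0.114
grasp_force: 30.0
```

```bash
python3 -c "
from h import *
to(.614,-.2394,.1176,76.0)"
```

```text
tcp [ 0.6151 -0.2398  0.1797] yaw 75.93 shift [0.001  0.0001 0.0621] norm 0.062 turn -0.0012
```

Call:
{"api": "send_rows", "payload": {"plan": [[255,0.001,0,0.012,0],[255,0,0,0.012,0],[255,0,0,0.012,0],[255,0,0,0.012,0],[255,0,0,0.007,0],[255,0,0,0.003,0],[255,0,0,0.002,0],[255,0,0,0,0],[255,0,0,0,0]]}}

```text
time_s: 7.2
position: [0.6145, -0.24, 0.122]
tcp_rot: [[-0.97, 0.244, 0.001], [0.244, 0.97, -0.001], [-0.001, -0.0, -1.0]]
force: [0.8, 0.6, -2.3]
opening: 0.112
grasp_force: 30.0
```

Call:
{"api": "send_rows", "payload": {"plan": [[255,0,0,0.001,0],[255,0,0,0.001,0],[255,0,0,0,0],[255,0,0,0,0]]}}

```text
time_s: 7.53
position: [0.6141, -0.2398, 0.1198]
tcp_rot: [[-0.97, 0.244, 0.0], [0.244, 0.97, -0.0], [-0.0, -0.0, -1.0]]
force: [0.0, 0.2, -2.8]
opening: 0.113
grasp_force: 30.0
```

Call:
{"api": "send_rows", "payload": {"plan": [[255,0,0,0.001,0],[255,0,0,0.001,0],[255,0,0,0,0],[255,0,0,0,0]]}}

```text
time_s: 7.87
position: [0.6143, -0.2399, 0.1177]
tcp_rot: [[-0.97, 0.244, 0.0], [0.244, 0.97, -0.0], [-0.0, -0.0, -1.0]]
force: [-0.3, -0.2, -1.3]
opening: 0.111
grasp_force: 30.0
```

Call:
{"api": "send_rows", "payload": {"plan": [[255,0,0,0.0007,0],[255,0,0,0,0],[255,0,0,0,0]]}}

```text
time_s: 8.12
position: [0.6143, -0.2399, 0.1177]
tcp_rot: [[-0.97, 0.244, 0.001], [0.244, 0.97, -0.0], [-0.001, -0.0, -1.0]]
force: [-1.1, 0.6, 3.9]
opening: 0.111
grasp_force: 30.0
```

Contact with the rest (force rose about 6 N). Release, then straight up.

Call:
{"api": "send_rows", "payload": {"plan": [[222,0,0,0,0],[215,0,0,0,0],[205,0,0,0,0],[190,0,0,0,0],[170,0,0,0,0],[150,0,0,0,0],[130,0,0,0,0],[130,0,0,0,0]]}}

```text
time_s: 8.78
position: [0.6141, -0.2398, 0.1168]
tcp_rot: [[-0.97, 0.244, -0.0], [0.244, 0.97, 0.0], [0.0, 0.0, -1.0]]
force: [0.1, -0.0, 0.1]
opening: 0.452
grasp_force: 0.0
```

Call:
{"api": "send_rows", "payload": {"plan": [[100,0,0,-0.01,0],[70,0,0,-0.02,0],[50,0,0,-0.035,0],[50,0,0,-0.035,0],[50,0,0,0,0],[50,0,0,0,0]]}}

```text
time_s: 9.28
position: [0.6157, -0.2407, 0.2208]
tcp_rot: [[-0.97, 0.244, 0.006], [0.244, 0.97, -0.004], [-0.007, -0.002, -1.0]]
force: [0.1, -0.1, 1.0]
opening: 0.782
grasp_force: 0.0
```

Run:
```python
from h import *
s=read_state();c=calibration("wrist");im,d=capture("wrist");P=cloud(c,d);np.save("pics/w3P.npy",P)
Z=P[...,2];a=np.radians(-13.9);near=np.hypot(P[...,0]-.59,P[...,1]+.235)<.09
print(s['time_s'],s['position'],s['opening'])
X=np.array([np.cos(a),np.sin(a)]);Y=np.array([-X[1],X[0]])
for lo,hi in((.11,.125),(.094,.106),(.065,.095)):
    m=near&(Z>lo)&(Z<hi);n,l,st,ce=cv2.connectedComponentsWithStats(m.astype(np.uint8))
    for i in range(1,n):
        if st[i,4]>40:
            r=rect(P[l==i][:,:2]);e=r[0][:2]/1000-[.6135,-.2413];print(lo,st[i,4],ce[i].round(1),r,np.nanmedian(Z[l==i]).round(4),'rel rest',(e@X).round(4),(e@Y).round(4))
cv2.imwrite("pics/w3.png",cv2.resize(im[0:280,140:420],(560,560)))
```

```text
9.2833 [ 0.61574638 -0.24067543  0.22080724] 0.781746384697405
0.11 272 [277.1 214.8] (array([ 613.9, -240.2,   16. ,    9.5]), -14.1) 0.1175 rel rest 0.0001 0.0012
0.094 719 [277.5 206.2] (array([ 614.3, -240.2,   60.6,   11.6]), -13.8) 0.0997 rel rest 0.0005 0.0013
0.065 5058 [275.7 150.7] (array([ 563.4, -228.6,  122.5,   95.7]), -13.4) 0.0773 rel rest -0.0517 0.0003
0.065 62 [277.4 171.2] (array([ 5.850e+02, -2.327e+02,  1.160e+01,  4.000e-01]), 76.2) 0.0789 rel rest -0.0297 0.0015
0.065 312 [267.4 206.1] (array([ 611.7, -248.1,   44.5,    4.5]), -14.2) 0.092 rel rest -0.0001 -0.007
```

View pics/w3.png

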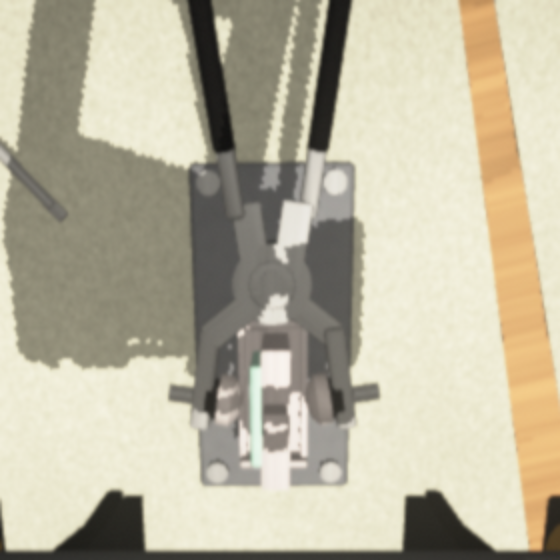

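The suncatcher stands on the rest, 1 mm off centre, upright, with its glass still proud (pale green strip at (256,415)). Handles run up the picture at (210,80) and (333,80). Now to above the grips.

```bash
python3 -c "
from h import *
to(.4538,-.2019,.17,76.0)"
```

```text
tcp [ 0.6144 -0.2399  0.2185] yaw 75.87 shift [ 0.1651 -0.0023  0.0481] norm 0.172 turn -0.0022
```

Call:
{"api": "send_rows", "payload": {"plan": [[20,0.02,0,0,0],[0,0.035,-0.0005,0,0],[0,0.035,-0.0005,0.01,0],[0,0.035,-0.0005,0.015,0],[0,0.025,-0.0005,0.015,0],[0,0.0151,-0.0003,0.008,-0.002],[0,0,0,0,0],[0,0,0,0,0],[0,0,0,0,0]]}}

```text
time_s: 10.08
position: [0.4549, -0.2026, 0.169]
tcp_rot: [[-0.97, 0.242, 0.002], [0.242, 0.97, -0.001], [-0.002, -0.001, -1.0]]
force: [0.1, 0.2, 0.4]
opening: 0.994
grasp_force: 0.0
```

Run:
```python
from h import *
s=read_state();c=calibration("wrist");im,d=capture("wrist");P=cloud(c,d);cv2.imwrite("pics/w4.png",im)
Z=P[...,2];a=np.radians(-13.9)
X=np.array([np.cos(a),np.sin(a)]);Y=np.array([-X[1],X[0]]);E=P[...,:2]-[.5606,-.2283];x=E@X;y=E@Y
to(.4538,-.2019,.065,76.0,s);print(s['opening'])
for x0 in(-.135,-.12,-.11,-.1,-.09,-.08):
    m=(abs(x-x0)<.003)&(Z>.07)&(Z<.086)&(abs(y)<.06)
    for sg in(1,-1):
        k=m&(y*sg>0)
        if k.sum()>5:print(x0,sg,k.sum(),np.percentile(y[k],[2,50,98]).round(4),np.median(Z[k]).round(4))
m=(Z>.065)&(Z<.086)&(abs(y)<.06)&(x<-.05);print('x range',np.percentile(x[m],[.5,99.5]).round(4))
```

```text
tcp [ 0.4549 -0.2026  0.169 ] yaw 75.97 shift [0.0015 0.0005 0.104 ] norm 0.104 turn -0.0005
0.99383107097781
-0.135 1 97 [0.0265 0.0304 0.0351] 0.0766
-0.135 -1 91 [-0.0351 -0.031  -0.0271] 0.0767
-0.12 1 100 [0.0245 0.0283 0.0333] 0.0773
-0.12 -1 104 [-0.0336 -0.0286 -0.0247] 0.0771
-0.11 1 101 [0.0229 0.0268 0.0321] 0.0772
-0.11 -1 98 [-0.0322 -0.0273 -0.0232] 0.0773
-0.1 1 97 [0.0214 0.0254 0.0301] 0.0771
-0.1 -1 93 [-0.0308 -0.0254 -0.0218] 0.0772
-0.09 1 95 [0.0199 0.0242 0.0288] 0.0773
-0.09 -1 92 [-0.029  -0.0237 -0.02  ] 0.0771
-0.08 1 87 [0.0185 0.0222 0.0272] 0.0774
-0.08 -1 89 [-0.0276 -0.0228 -0.0185] 0.077
x range [-0.1371 -0.0662]
```

Handles are symmetric about the TCP, 64 mm over their outsides at -110 mm, as described. I descend and close near to them.

Call:
{"api": "send_rows", "payload": {"plan": [[0,0.0015,0.0005,0.02,0],[0,0,0,0.03,0],[0,0,0,0.03,0],[0,0,0,0.018,0],[0,0,0,0.006,0],[20,0,0,0,0],[35,0,0,0,0],[45,0,0,0,0],[50,0,0,0,0],[53,0,0,0,0],[56,0,0,0,0],[58,0,0,0,0],[58,0,0,0,0]]}}

```text
time_s: 11.22
position: [0.4525, -0.2013, 0.0654]
tcp_rot: [[-0.97, 0.242, 0.001], [0.242, 0.97, -0.001], [-0.001, -0.001, -1.0]]
force: [-0.2, -0.6, 0.4]
opening: 0.776
grasp_force: 0.6
```

Call:
{"api": "send_rows", "payload": {"plan": [[60,0,0,0,0],[62,0,0,0,0],[64,0,0,0,0],[66,0,0,0,0],[68,0,0,0,0],[70,0,0,0,0],[72,0,0,0,0],[74,0,0,0,0],[76,0,0,0,0],[78,0,0,0,0],[80,0,0,0,0],[82,0,0,0,0],[84,0,0,0,0],[86,0,0,0,0],[88,0,0,0,0],[88,0,0,0,0],[88,0,0,0,0]]}}

```text
time_s: 12.63
position: [0.4516, -0.2005, 0.0647]
tcp_rot: [[-0.97, 0.242, -0.001], [0.242, 0.97, 0.001], [0.001, 0.0, -1.0]]
force: [-2.4, 0.8, 0.9]
opening: 0.66
grasp_force: 1.4
```

Call:
{"api": "send_rows", "payload": {"plan": [[90,0,0,0,0],[92,0,0,0,0],[94,0,0,0,0],[96,0,0,0,0],[98,0,0,0,0],[100,0,0,0,0],[102,0,0,0,0],[104,0,0,0,0],[106,0,0,0,0],[108,0,0,0,0],[109,0,0,0,0],[110,0,0,0,0],[111,0,0,0,0],[112,0,0,0,0],[112,0,0,0,0],[112,0,0,0,0]]}}

```text
time_s: 13.97
position: [0.4521, -0.2009, 0.0649]
tcp_rot: [[-0.97, 0.242, 0.0], [0.242, 0.97, -0.0], [-0.0, -0.0, -1.0]]
force: [-1.4, -0.1, -0.6]
opening: 0.559
grasp_force: 1.5
```

Call:
{"api": "send_rows", "payload": {"plan": [[113,0,0,0,0],[114,0,0,0,0],[115,0,0,0,0],[116,0,0,0,0],[117,0,0,0,0],[118,0,0,0,0],[119,0,0,0,0],[120,0,0,0,0],[121,0,0,0,0],[122,0,0,0,0],[123,0,0,0,0],[124,0,0,0,0],[124,0,0,0,0]]}}

```text
time_s: 15.05
position: [0.4519, -0.2007, 0.0648]
tcp_rot: [[-0.97, 0.242, -0.0], [0.242, 0.97, 0.0], [0.0, 0.0, -1.0]]
force: [-2.5, 1.4, 0.1]
opening: 0.512
grasp_force: 1.8
```

Call:
{"api": "send_rows", "payload": {"plan": [[125,0,0,0,0],[126,0,0,0,0],[127,0,0,0,0],[128,0,0,0,0],[129,0,0,0,0],[130,0,0,0,0],[131,0,0,0,0],[132,0,0,0,0],[132,0,0,0,0]]}}

```text
time_s: 15.8
position: [0.452, -0.2008, 0.0648]
tcp_rot: [[-0.97, 0.242, -0.0], [0.242, 0.97, 0.0], [0.0, 0.0, -1.0]]
force: [-2.1, 0.5, -0.8]
opening: 0.488
grasp_force: 1.9
```

Call:
{"api": "send_rows", "payload": {"plan": [[133,0,0,0,0],[134,0,0,0,0],[135,0,0,0,0],[136,0,0,0,0],[137,0,0,0,0],[138,0,0,0,0],[138,0,0,0,0]]}}

```text
time_s: 16.38
position: [0.4521, -0.2009, 0.0648]
tcp_rot: [[-0.97, 0.242, 0.0], [0.242, 0.97, -0.0], [-0.0, -0.0, -1.0]]
force: [-2.4, 0.8, 0.2]
opening: 0.464
grasp_force: 2.0
```

Call:
{"api": "send_rows", "payload": {"plan": [[139,0,0,0,0],[140,0,0,0,0],[141,0,0,0,0],[142,0,0,0,0],[142,0,0,0,0]]}}

```text
time_s: 16.8
position: [0.452, -0.2008, 0.0648]
tcp_rot: [[-0.97, 0.242, -0.0], [0.242, 0.97, 0.0], [0.0, 0.0, -1.0]]
force: [-3.4, 0.0, -0.2]
opening: 0.444
grasp_force: 2.6
```

Call:
{"api": "send_rows", "payload": {"plan": [[143,0,0,0,0],[144,0,0,0,0],[145,0,0,0,0],[146,0,0,0,0],[147,0,0,0,0],[148,0,0,0,0],[148,0,0,0,0]]}}

```text
time_s: 17.38
position: [0.4519, -0.2007, 0.0648]
tcp_rot: [[-0.97, 0.242, -0.0], [0.242, 0.97, 0.0], [0.001, 0.0, -1.0]]
force: [-3.0, 1.4, 0.5]
opening: 0.419
grasp_force: 3.7
```

Call:
{"api": "send_rows", "payload": {"plan": [[149,0,0,0,0],[150,0,0,0,0],[151,0,0,0,0],[151,0,0,0,0]]}}

```text
time_s: 17.72
position: [0.4518, -0.2007, 0.0648]
tcp_rot: [[-0.97, 0.242, -0.001], [0.242, 0.97, 0.0], [0.001, 0.0, -1.0]]
force: [-3.6, 0.4, 0.7]
opening: 0.41
grasp_force: 4.3
```

Call:
{"api": "send_rows", "payload": {"plan": [[152,0,0,0,0],[153,0,0,0,0],[154,0,0,0,0],[155,0,0,0,0],[156,0,0,0,0],[156,0,0,0,0]]}}

```text
time_s: 18.22
position: [0.4517, -0.2006, 0.0648]
tcp_rot: [[-0.97, 0.242, -0.001], [0.242, 0.97, 0.0], [0.001, 0.0, -1.0]]
force: [-5.3, -0.7, 1.6]
opening: 0.391
grasp_force: 5.3
```

Call:
{"api": "send_rows", "payload": {"plan": [[157,0,0,0,0],[158,0,0,0,0],[159,0,0,0,0],[159,0,0,0,0]]}}

```text
time_s: 18.55
position: [0.4516, -0.2006, 0.0648]
tcp_rot: [[-0.97, 0.242, -0.001], [0.242, 0.97, 0.001], [0.001, 0.0, -1.0]]
force: [-5.7, 1.3, 0.8]
opening: 0.381
grasp_force: 5.9
```

Call:
{"api": "send_rows", "payload": {"plan": [[160,0,0,0,0],[161,0,0,0,0],[162,0,0,0,0],[162,0,0,0,0]]}}

```text
time_s: 18.88
position: [0.4515, -0.2006, 0.0648]
tcp_rot: [[-0.97, 0.242, -0.001], [0.242, 0.97, 0.001], [0.001, 0.0, -1.0]]
force: [-5.7, 0.8, 1.2]
opening: 0.366
grasp_force: 6.6
```

Call:
{"api": "send_rows", "payload": {"plan": [[163,0,0,0,0],[164,0,0,0,0],[164,0,0,0,0]]}}

```text
time_s: 19.13
position: [0.4515, -0.2006, 0.0648]
tcp_rot: [[-0.97, 0.242, -0.001], [0.242, 0.97, 0.001], [0.001, 0.0, -1.0]]
force: [-4.7, 0.0, 2.0]
opening: 0.363
grasp_force: 7.1
```

Call:
{"api": "send_rows", "payload": {"plan": [[165,0,0,0,0],[166,0,0,0,0],[167,0,0,0,0],[167,0,0,0,0]]}}

```text
time_s: 19.47
position: [0.4514, -0.2006, 0.0648]
tcp_rot: [[-0.97, 0.242, -0.001], [0.242, 0.97, 0.001], [0.001, 0.0, -1.0]]
force: [-6.1, 1.3, 1.6]
opening: 0.348
grasp_force: 8.0
```

Call:
{"api": "send_rows", "payload": {"plan": [[168,0,0,0,0],[169,0,0,0,0],[170,0,0,0,0],[170,0,0,0,0]]}}

```text
time_s: 19.8
position: [0.4514, -0.2005, 0.0648]
tcp_rot: [[-0.97, 0.242, -0.001], [0.242, 0.97, 0.001], [0.002, 0.0, -1.0]]
force: [-6.1, 0.7, 1.6]
opening: 0.338
grasp_force: 8.8
```

Call:
{"api": "send_rows", "payload": {"plan": [[171,0,0,0,0],[172,0,0,0,0],[173,0,0,0,0],[173,0,0,0,0]]}}

```text
time_s: 20.13
position: [0.4513, -0.2005, 0.0648]
tcp_rot: [[-0.97, 0.242, -0.002], [0.242, 0.97, 0.001], [0.002, 0.0, -1.0]]
force: [-5.1, -0.2, 2.6]
opening: 0.323
grasp_force: 9.6
```

Call:
{"api": "send_rows", "payload": {"plan": [[174,0,0,0,0],[175,0,0,0,0],[175,0,0,0,0]]}}

```text
time_s: 20.38
position: [0.4513, -0.2004, 0.0648]
tcp_rot: [[-0.97, 0.242, -0.002], [0.242, 0.97, 0.001], [0.002, 0.0, -1.0]]
force: [-6.3, 0.4, 0.9]
opening: 0.316
grasp_force: 8.7
```

The force peaked near 9.6–10 N and is now falling. I go on in small steps.

Call:
{"api": "send_rows", "payload": {"plan": [[176,0,0,0,0],[177,0,0,0,0],[177,0,0,0,0]]}}

```text
time_s: 20.63
position: [0.4513, -0.2003, 0.0648]
tcp_rot: [[-0.97, 0.242, -0.002], [0.242, 0.97, 0.001], [0.002, 0.001, -1.0]]
force: [-5.7, 2.0, 2.6]
opening: 0.312
grasp_force: 4.5
```

Call:
{"api": "send_rows", "payload": {"plan": [[178,0,0,0,0],[178,0,0,0,0]]}}

```text
time_s: 20.8
position: [0.4513, -0.2002, 0.0648]
tcp_rot: [[-0.97, 0.242, -0.002], [0.242, 0.97, 0.001], [0.002, 0.001, -1.0]]
force: [-6.8, 1.4, 2.7]
opening: 0.3
grasp_force: 4.8
```

Call:
{"api": "send_rows", "payload": {"plan": [[179,0,0,0,0],[179,0,0,0,0]]}}

```text
time_s: 20.97
position: [0.4513, -0.2002, 0.0648]
tcp_rot: [[-0.97, 0.242, -0.002], [0.242, 0.97, 0.001], [0.002, 0.001, -1.0]]
force: [-6.0, 1.2, 2.4]
opening: 0.299
grasp_force: 5.1
```

The force has passed its peak, dropped about 5 N and is climbing again, so the glass is home. I stop here and open slowly.

Call:
{"api": "send_rows", "payload": {"plan": [[176,0,0,0,0],[172,0,0,0,0],[168,0,0,0,0],[162,0,0,0,0],[156,0,0,0,0],[150,0,0,0,0],[144,0,0,0,0],[138,0,0,0,0],[130,0,0,0,0],[122,0,0,0,0],[114,0,0,0,0],[106,0,0,0,0],[98,0,0,0,0],[90,0,0,0,0],[82,0,0,0,0],[74,0,0,0,0],[66,0,0,0,0],[58,0,0,0,0],[40,0,0,0,0],[20,0,0,0,0]]}}

```text
time_s: 22.63
position: [0.4513, -0.2004, 0.0647]
tcp_rot: [[-0.97, 0.242, -0.002], [0.242, 0.97, 0.001], [0.002, 0.001, -1.0]]
force: [-1.2, -0.4, 0.4]
opening: 0.849
grasp_force: 0.0
```

Call:
{"api": "send_rows", "payload": {"plan": [[0,0,0,0,0],[0,0,0,0,0],[0,0,0,0,0],[0,0,0,0,0],[0,0,0,-0.01,0],[0,0,0,-0.03,0],[0,0,0,-0.04,0],[0,0,0,-0.04,0],[0,0,0,-0.03,0],[0,0,0,0,0],[0,0,0,0,0]]}}

```text
time_s: 23.55
position: [0.4529, -0.2014, 0.2174]
tcp_rot: [[-0.97, 0.242, 0.004], [0.242, 0.97, -0.003], [-0.005, -0.002, -1.0]]
force: [0.0, -0.6, -0.9]
opening: 0.997
grasp_force: 0.0
```

```bash
python3 -c "
from h import *
to(.614,-.2394,.2188,76.0)"
```

```text
tcp [ 0.4529 -0.2014  0.2174] yaw 75.99 shift [-0.1655  0.0021 -0.0006] norm 0.165 turn -0.0001
```

Back above the rest, to check with the same view as before.

Call:
{"api": "send_rows", "payload": {"plan": [[0,-0.02,0,-0.002,0],[0,-0.035,0.0005,0,0],[0,-0.035,0.0005,0,0],[0,-0.035,0.0005,0,0],[0,-0.03,0.0005,0,0],[0,-0.01,0,0,0],[0,0,0,0,0],[0,0,0,0,0]]}}

```text
time_s: 24.22
position: [0.6113, -0.238, 0.2145]
tcp_rot: [[-0.97, 0.242, -0.005], [0.242, 0.97, 0.003], [0.005, 0.001, -1.0]]
force: [-0.2, 0.6, -0.8]
opening: 1.0
grasp_force: 0.0
```

Run:
```python
from h import *
s=read_state();c=calibration("wrist");im,d=capture("wrist");P=cloud(c,d)
Z=P[...,2];a=np.radians(-13.9);X=np.array([np.cos(a),np.sin(a)]);Y=np.array([-X[1],X[0]])
E=P[...,:2]-[.6135,-.2413];x=E@X;y=E@Y;print(s['time_s'],s['position'])
for n,m in(('lug',(Z>.11)&(Z<.125)),('frame',(Z>.094)&(Z<.106)),('glass',(Z>.085)&(Z<.0945))):
    m=m&(abs(x)<.035)&(abs(y)<.014)
    if m.sum()>5:print(n,m.sum(),'x',np.percentile(x[m],[2,50,98]).round(4),'y',np.percentile(y[m],[2,50,98]).round(4),np.median(Z[m]).round(4),rect(P[m][:,:2])[1])
for sg in(1,-1):
    k=(abs(x+.055+.09)<.004)&(Z>.07)&(Z<.086)&(y*sg>0)&(abs(y)<.06);print('handle',sg,k.sum(),np.percentile(y[k],[2,50,98]).round(4) if k.any() else '')
cv2.imwrite("pics/w5.png",cv2.resize(im[0:280,140:420],(560,560)))
```

```text
24.2167 [ 0.61131246 -0.23803281  0.21448217]
lug 289 x [-0.0073 -0.0003  0.0088] y [-0.0055 -0.0008  0.0038] 0.1175 -14.2
frame 681 x [-0.0289 -0.0096  0.0301] y [-0.0061 -0.0003  0.0047] 0.0997 -13.9
glass 28 x [-0.0294 -0.0293 -0.029 ] y [-0.006  -0.0006  0.0048] 0.0914 74.9
handle 1 129 [0.0198 0.0243 0.029 ]
handle -1 133 [-0.0295 -0.0248 -0.0204]
```

View pics/w5.png

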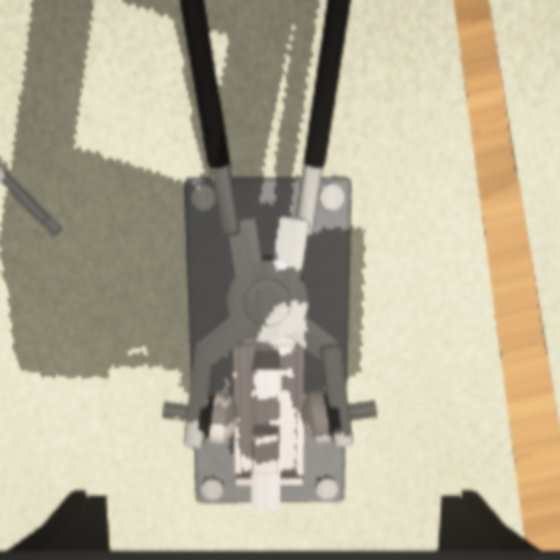

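The glass strip no longer shows beside the frame at (256,415), so the glass is flush. The suncatcher stands square on the rest, within 1 mm of centre. The handles at (205,80) and (333,80) are back in their open positions.

```bash
python3 -c "
from rig import *
print(read_state()['qvel']);print(hand_in())"
```

```text
[-0.1666153  -1.30302007  0.74767086  0.03979075 -0.03269784  0.02780033]
the job is handed in; nothing more can be done
None
```

The suncatcher stands on the rest with its glass pressed home: grip force peaked near 10 N, fell to 4.5 N, and I stopped at 5.1 N. The handles have sprung open, and the job is handed in at about 24 s.

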